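# Pack the demoulded bronze lug and close the case

### The job

Lift the bar-shaped bronze casting with the upright fin out of its plaster mould, lay it flat, fin up, on the pad in the free compartment of the open plywood case without dropping it, and let go of it. Then lower the case's hinged lid gently until it is fully shut, and leave everything else (the other casting, the fragments in the case, the two bottles, brush and spatula) where it is.

Things in the scene. Friction and masses are not known exactly. Their poses are not given: they have to be found in the camera images.
- lug: The casting to pack: dull bronze bar 26 (x) x 84 (y) x 10 mm high with one upright fin in the middle, 24 (x) x 14 (y) mm, whose top is 36 mm above the underside; about 0.25 kg. Origin: centre of the underside; y along the bar. Symmetric under a half turn. It starts lying in the cavity of lug_mould.
- lug_mould: Fixed white plaster mould block 80 (x) x 140 (y) x 34 mm high; open cavity in its top face 30 (x) x 88 (y) mm, 12 mm deep, holding the lug, so that the lug's bar lies 2 mm below the face and its fin stands 24 mm above it. Two steel pins, 10 mm thick, stand 16 mm above the face at (31,59) and (-31,-59) mm. Origin: centre of the underside.
- disc_mould: A second fixed mould block of the same size and pins, with a round cavity 54 mm wide, 12 mm deep. Origin: centre of the underside.
- disc: The other bronze casting, not to be moved: disc 50 mm wide with a knob in the middle, 36 mm high, lying in disc_mould. Origin: centre of the underside.
- case: Fixed plywood case 138 (x) x 210 (y) x 56 mm high, walls and floor 6 mm, open on top, hinge along its +x rim. A cross of 6 mm dividers (top at 48 mm) makes four compartments, each 60 (x) x 96 (y) mm, centred at x = +-33, y = +-51 mm. Three hold a fragment each, the fourth the pad. Origin: centre of the underside.
- pad: Thin grey fixed pad 56 (x) x 90 (y) x 3 mm on the floor of the free compartment; axes as the case's. Origin: centre of the underside, 6 mm above the table.
- lid (a joint): Angle of the case's lid in rad: 0 shut, 1.57 upright, more when leaning back away from the case; starts at 1.8 to 2.05. Plywood slab 138 x 210 x 8 mm, 0.25 kg, without a handle; its stiff hinge keeps it where it is left (about 4 N at the free edge moves it).
- lid_hinge (a point): Middle of the lid's hinge line, at x = 69 mm, height 56.5 mm in the case's frame. Its axes turn with the lid: the lid reaches 138 mm along its -x and 8 mm along its +z (the outer face, on top when shut); y along the hinge.
- lid_edge (a point): Middle of the lid's free edge, on the outer face, 138 mm from the hinge; axes as lid_hinge.
- ring_fragment: Bronze ring 46 mm wide, 12 mm high, loose in a compartment. Origin: centre of the underside.
- boss_fragment: Bronze boss (low cone) 44 mm wide, 22 mm high, loose in a compartment. Origin: centre of the underside.
- plate_fragment: Bronze plate piece 34 x 50 x 14 mm high, loose in a compartment. Origin: centre of the underside.
- bottle: White bottle 60 mm wide, 200 mm high, standing close behind the open lid. Origin: centre of the underside.
- amber_bottle: Small amber bottle 44 mm wide, 120 mm high, standing close beside lug_mould. Origin: centre of the underside.
- brush: Brush 180 mm long lying along its x. Origin: under its middle.
- spatula: Spatula 200 mm long lying along its x. Origin: under its middle.
Things that resemble listed ones, but are neither listed nor needed, are in the scene too. What is shaped like the lug but purple is not meant. Leave any green look-alike of the lug_mould alone.

How it is judged (in metres and radians):
On the way, in this order (a step that is already met when the one before it is completed fails the run):
1. the lug is lifted clear of its mould (z of lug in the frame of lug_mould above 0.045 m), for 0.1 s.
2. the lug lies flat on the pad in the free compartment, let go, with the lid still open (horizontal distance between lug and pad below 0.03 m and z of lug in the frame of case below 0.014 m and angle between lug's own z axis and vertical below 0.15 rad and contact force between the fingers and lug below 0.3 N and linear speed of lug below 0.03 m/s and value of joint lid above 0.8 rad), for 0.2 s.
At the end, for the whole second after the job is handed in: The lid is shut (within 0.03 rad, 4 mm at its free edge) over the case, and the lug lies at rest on the pad: flat, fin up (within 0.15 rad), its middle within 30 mm of the pad's middle and its underside less than 14 mm above the table (value of joint lid below 0.03 rad and horizontal distance between lug and pad below 0.03 m and z of lug in the frame of case below 0.014 m and angle between lug's own z axis and vertical below 0.15 rad and linear speed of lug below 0.02 m/s); the robot touches nothing.
It fails at once if the lug is dropped (it falls freely, faster than 0.6 m/s) (linear speed of lug above 0.6 m/s and contact force between the fingers and lug below 0.1 N).
It fails at once if the lid is slammed (over 3 rad/s in the last 0.35 rad before shut) (value of joint lid below 0.35 rad and velocity of joint lid below -3 rad/s).
It fails at once if a bystander is moved (disc by 15 mm, a fragment by 25 mm, a bottle, brush or spatula by 30 mm) (distance of any of bottle, amber_bottle, brush, spatula from where it was at the start of the episode above 0.03 m or distance of disc from where it was at the start of the episode above 0.015 m or distance of any of ring_fragment, boss_fragment, plate_fragment from where it was at the start of the episode above 0.025 m).
It also fails if it takes over 61 s, if anything falls off the work surface, if the arm or the gripper's body presses on something with over 40 N, if the wrist force passes 120 N, or if a joint passes its speed limit or range.

### The arm

A 6-joint arm with a two-finger parallel gripper is mounted at the origin on the work surface. World frame = base frame: x ahead of the robot, y to its left, z up, the work surface at z = 0. Lengths are in m, angles in degrees, forces in N, time in s.
With the tool pointing down it reaches from about 0.425 to 0.95 m from the base axis. Payload 3.5 kg.
Tool frame: the origin (TCP) lies midway between the tips of the shut fingers; the grasp point (between the pads) lies arm.pinch_z behind it (arm.pinch_z is the distance from the TCP to the grasp point, in m); z points along the fingers, y is the line along which they close (so a half turn about z gives the same grasp; the last joint's range is limited). The gripper opens to 85 mm and grips with 20 to 120 N. Pads are 22 mm wide; open, the fingers measure 114 mm over their backs; the gripper's body (76 mm by 85 mm) begins 54 mm behind the grasp point. The pads swing forward as they close: fully open they stand 13 mm farther back than shut.
Start: joints at [-78.553, 16.404, 90.338, -0, 73.258, -8.594], TCP at [0.231, -0.634, 0.207] pointing down, gripper open.
Joint ranges: [-158.93, 158.93], [-51.34, 127.21], [12.03, 142.37], [-87.48, 267.48], [13.55, 161.25], [-162.69, 162.69]. Speed limits (degrees/s): [159.86, 159.86, 180, 180, 180, 180].

### API

Orientations are given as a 3x3 rotation matrix whose columns are the frame's x, y, z axes.
In Python, from plant import arm gives the robot as it stands.
- The arm moves only by the tool carry_out, never from a script. Its argument "targets" is text: rows parted by semicolons, each of 7 numbers parted by spaces: the turn, a rotation vector about the tool's x, y, z in degrees, then the shift along the tool's x, y, z in m, then the finger opening in m, from 0 to 0.0854. A call has 1 to 12 rows; each row shifts and turns the commanded pose from where the row before left it, along the tool's axes as they then stand; what a row does not reach is not made up. A row lasts 1/8 s, in which the tool goes at most 62.5 mm and 10.7 degrees, less where a joint would pass 70% of its speed; a pose out of reach is approached as far as the arm can. A call is refused whole if a number of a shift passes 0.0625 or a number of a turn 10.7, either way. A call with a gripper value outside its range is refused whole. The fingers move at their own pace and stop on an object; the grip force is fixed at half the most. Time passes only in rows, so rows that do not move let the fingers close. It gives the time, the measured TCP pose, the force, the opening and the grip force at its end, in the units of the state.
- arm.sense(): the state, without advancing time (a new reading comes with each control period).
- arm.capture(name): name is "scene" or "top"; returns a dict with "image" (400x640x3 uint8, red, green, blue), "depth" (400x640 float32, m along the optical axis (not along the pixel's ray), 0 where there is no reading), "intrinsics" (3x3 intrinsics, pixels), "R" (3x3) and "t" (3): a world point X has camera coordinates R X + t. Camera axes: x right, y down, z forward; pixel columns grow to the right and rows downward; lengths in m; the calibration is good to about 2 mm. A picture is of the moment at which its call begins.
- arm.sign_off(): hands the job in; it is judged then, once.
Trained networks look in a picture, given as the dict that the camera call returned (one of the last four; its "shot" number tells which), for a name from the list of things; names that differ only in an ending like _2 or _b are one class to them, and where a whole thing is asked for, a point or a joint stands for the part that bears it (a point fixed in the world has none). Each returns a list of dicts, best first, with "confidence" (0 to 1); they miss things now and then, are a little off and sometimes report something else, mostly with a low value. They report only what shows in the picture. A call takes as long as a camera call. They do not tell look-alikes from the thing itself.
- arm.spot_in(picture, label): "centre" ([x, y, z] in m, in the coordinates of the camera as it stood for that picture, good to about 4 mm: the middle of the surface that is visible of it).
- arm.outline_of(picture, label): "pixels" (400x640 bool, what is visible of it).
- arm.tip_of(picture, label): "centre" ([x, y, z] in m, in the coordinates of the camera as it stood for that picture, good to about 4 mm: a listed point, or the origin of a listed thing).
The state is a dict: "time_s": time; "joints": joint angles; "dq": joint speeds; "effort": joint torques, N m; "position": TCP position; "eef_rot": TCP orientation; "ft_force": force on the tool from outside, world axes, zero at the start; "torque": the same for the moment, N m; "gripper_width": finger opening in m; "gripper_force": force on a finger pad.
Only numpy, scipy, OpenCV 4.12 (cv2) and the standard library are available. Lean on these libraries where they do the work, as an engineer would, in place of code of your own. Each camera call takes 0.05 s, during which the arm holds its last target. There are 200 camera calls.

## Working session

There is one attempt and no reset: what is moved stays moved. The work goes in short steps, Python scripts to look and compute and a tool call to move; the robot and the scene stay as the last step left them, time stands still between calls to the robot, and variables do not carry over. Pictures are saved under pics/ and viewed, at most 10 in all, crops included, and the job is handed in when it is done.

Besides the shell and the picture viewer there is one more tool, called after "Emit:" by a JSON object that holds its "name" and its "arguments". carry_out: Moves the arm, as the interface text tells. Its arguments: {"type":"object","properties":{"targets":{"type":"string"}},"required":["targets"]}

```bash
ls; mkdir -p pics; cat > h.py <<'E'
import numpy as np, cv2
from plant import arm
def world(p,c): return p['R'].T@(np.asarray(c)-p['t'])
def cloud(p,mask=None):
    d=p['depth']; K=p['intrinsics']; m=(d>0) if mask is None else (mask&(d>0))
    v,u=np.nonzero(m); z=d[v,u]
    c=np.stack([(u-K[0,2])/K[0,0]*z,(v-K[1,2])/K[1,1]*z,z],1)
    return (c-p['t'])@p['R']
def pix(p,X):
    c=p['R']@np.asarray(X)+p['t']; q=p['intrinsics']@c; return (q[:2]/q[2]).round(0)
def save(p,n): cv2.imwrite('pics/'+n,p['image'][:,:,::-1])
E
python3 - <<'E'
from h import *
np.set_printoptions(precision=4,suppress=True)
print(arm.pinch_z)
for cam in ['scene','top']:
    p=arm.capture(cam); save(p,cam+'0.png'); print(cam, -p['R'].T@p['t'])
    for l in ['lug','lug_mould','disc_mould','disc','case','pad','lid_hinge','lid_edge','ring_fragment','boss_fragment','plate_fragment','bottle','amber_bottle','brush','spatula']:
        print(l,[(world(p,r['centre']).round(4).tolist(),pix(p,world(p,r['centre'])).tolist(),round(r['confidence'],2)) for r in arm.tip_of(p,l)[:3]])
E
```

```text
pics
0.0187
scene [0.8956 0.5555 0.6169]
lug [([0.3447, -0.1419, 0.0], [360.0, 171.0], 0.69), ([0.4925, -0.1695, 0.021], [311.0, 176.0], 0.5)]
lug_mould [([0.4985, -0.1668, -0.0016], [310.0, 184.0], 0.69), ([0.3891, -0.3555, -0.0018], [311.0, 144.0], 0.63)]
disc_mould [([0.5481, -0.3618, 0.0016], [266.0, 156.0], 0.66), ([0.7119, -0.184, 0.005], [236.0, 203.0], 0.37)]
disc [([0.547, -0.3613, 0.0213], [266.0, 150.0], 0.66), ([0.6922, 0.2532, -0.0031], [331.0, 334.0], 0.65), ([0.5489, -0.3654, 0.0028], [265.0, 155.0], 0.34)]
case [([0.5094, 0.1828, 0.0003], [385.0, 267.0], 0.98)]
pad [([0.5014, 0.1272, 0.0078], [373.0, 247.0], 0.55), ([0.7148, -0.1853, 0.0056], [235.0, 203.0], 0.27)]
lid_hinge [([0.5776, 0.2126, 0.0575], [371.0, 272.0], 0.65)]
lid_edge [([0.6252, 0.2378, 0.1837], [363.0, 245.0], 0.91)]
ring_fragment []
boss_fragment [([0.4612, 0.2188, 0.0079], [414.0, 267.0], 0.5)]
plate_fragment [([0.5037, 0.1224, 0.0052], [371.0, 247.0], 0.4)]
bottle [([0.6919, 0.2546, -0.0044], [332.0, 335.0], 0.55)]
amber_bottle [([0.565, -0.2235, 0.0012], [280.0, 180.0], 0.76)]
brush [([0.7141, -0.
[... 736 characters left out ...]
], 0.85), ([0.7167, -0.1748, -0.0013], [366.0, 130.0], 0.64)]
lid_edge [([0.6232, 0.235, 0.1866], [156.0, 146.0], 0.91)]
ring_fragment [([0.5174, 0.247, 0.003], [182.0, 217.0], 0.54), ([0.5138, 0.19, -0.0013], [208.0, 218.0], 0.19)]
boss_fragment [([0.4593, 0.2262, 0.0082], [189.0, 242.0], 0.88), ([0.6229, 0.2373, 0.1844], [155.0, 146.0], 0.3)]
plate_fragment [([0.5584, 0.1574, 0.0052], [222.0, 198.0], 0.75), ([0.5536, -0.362, -0.0009], [451.0, 197.0], 0.44)]
bottle [([0.692, 0.253, 0.002], [183.0, 142.0], 0.7)]
amber_bottle [([0.5641, -0.219, -0.0015], [388.0, 194.0], 0.56)]
brush [([0.717, -0.1759, 0.0012], [367.0, 130.0], 0.55)]
spatula [([0.7154, -0.1218, -0.0037], [344.0, 131.0], 0.81)]
```

View pics/top0.png

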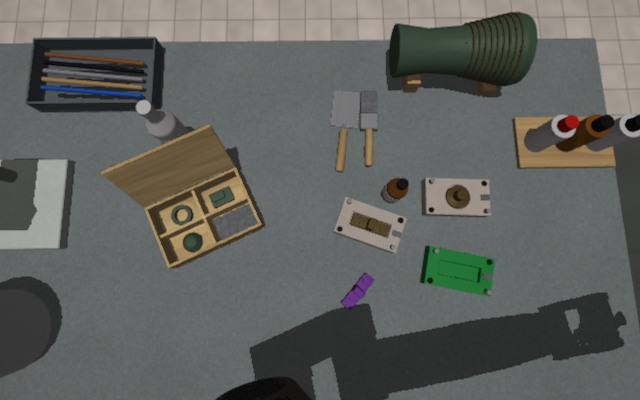

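View pics/scene0.png

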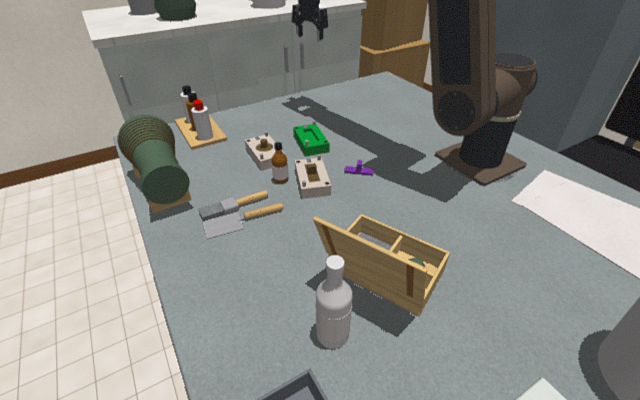

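The top view shows the bronze lug in the white mould at about (370,223). The case is at (205,215), with the grey pad in the compartment at (236,222) and its lid leaning back towards the bottle. The purple bar at (358,290) and the green mould at (458,271) are decoys. Next I'll measure exact poses.

```bash
python3 - <<'E'
from h import *
np.set_printoptions(precision=4,suppress=True)
for cam in ['top','scene']:
    p=arm.capture(cam); P=cloud(p)
    def rect(c,r,z0,z1,name,P=P):
        m=(np.hypot(P[:,0]-c[0],P[:,1]-c[1])<r)&(P[:,2]>z0)&(P[:,2]<z1); Q=P[m]
        if len(Q)<5: return print(name,len(Q))
        print(name,len(Q),[np.round(a,4) for a in cv2.minAreaRect((Q[:,:2]*1000).astype(np.float32))],'zmed',np.median(Q[:,2]))
    rect((.495,-.169),.1,.031,.038,'mouldtop'); rect((.495,-.169),.03,.052,.065,'fin'); rect((.495,-.169),.03,.05,.065,'fin')
    rect((.51,.185),.135,.051,.06,'rim'); rect((.503,.126),.06,.004,.014,'pad')
    rect((.565,-.22),.03,.1,.13,'amber'); rect((.692,.254),.05,.1,.13,'bottle')
    for l in ['pad','lug']:
        for r in arm.outline_of(p,l)[:2]:
            Q=cloud(p,r['pixels']); print(l,round(r['confidence'],2),len(Q),np.median(Q,0),[np.round(a,4) for a in cv2.minAreaRect((Q[:,:2]*1000).astype(np.float32))])
    # lid plane points
    m=(np.hypot(P[:,0]-.60,P[:,1]-.225)<.13)&(P[:,2]>.075)&(P[:,2]<.2)
    Q=P[m]; Q=Q[np.hypot(Q[:,0]-.692,Q[:,1]-.254)>.045]; 
    c=np.median(Q,0)
    for _ in range(6):
        u,s,v=np.linalg.svd(Q-Q.mean(0),full_matrices=False); n=v[2]*np.sign(v[2][0]); d=np.abs((Q-Q.mean(0))@n); Q=Q[d<max(.004,np.median(d)*2)]
    print('lid plane',len(Q),n,Q.mean(0),Q.max(0))
s=arm.sense(); print(s['eef_rot'],s['position'],s['time_s'],s['gripper_width'])
E
```

```text
mouldtop 2027 [array([ 514.8307, -177.2437]), array([139.8648, 127.1708]), np.float64(69.5881)] zmed 0.033525871477018784
fin 77 [array([ 492.5711, -168.7572]), array([13.3548, 22.7783]), np.float64(69.1255)] zmed 0.05759287417940275
fin 78 [array([ 492.5711, -168.7572]), array([13.3548, 22.7783]), np.float64(69.1255)] zmed 0.0575813920346062
rim 1138 [array([513.8147, 186.2398]), array([141.7026, 210.5462]), np.float64(24.6281)] zmed 0.05538013024131186
pad 1160 [array([510.887 , 125.5616]), array([105.46  , 102.7396]), np.float64(23.5535)] zmed 0.008614668778825853
amber 108 [array([ 563.6642, -222.9851]), array([20.0893, 19.6974]), np.float64(83.8578)] zmed 0.11907463189520884
bottle 318 [array([689.2354, 252.559 ]), array([50.8673, 58.6221]), np.float64(42.8262)] zmed 0.12210877775033362
pad 0.56 845 [0.5057 0.1277 0.0086] [array([505.7788, 127.2598]), array([50.2077, 87.9131]), np.float64(25.5955)]
pad 0.33 484 [ 0.4921 -0.1655  0.0321] [array([ 493.7265, -169.2444]), array([84.1577, 28.2702]), np.float64(69.5166)]
lug 0.8 482 [ 0.3502 -0.1382  0.01  ] [array([ 351.0447, -140.08
[... 1051 characters left out ...]
0898715
pad 0.69 186 [0.487  0.1168 0.0086] [array([535.5574, 177.2346]), array([203.3208,  68.8924]), np.float64(52.1687)]
pad 0.45 519 [ 0.5707 -0.2087  0.0593] [array([ 536.4992, -244.5698]), array([117.5583,  42.2926]), np.float64(40.5936)]
lug 0.82 218 [ 0.3565 -0.134   0.0099] [array([ 345.4745, -147.1676]), array([50.629 , 78.0109]), np.float64(47.164)]
lug 0.77 170 [ 0.4977 -0.1615  0.0357] [array([ 492.7406, -168.1928]), array([78.4442, 25.8573]), np.float64(69.5477)]
lid plane 3026 [ 0.8602  0.3944 -0.3234] [0.6046 0.2381 0.139 ] [0.6652 0.3306 0.187 ]
[[ 0.9394  0.3427  0.    ]
 [ 0.3427 -0.9394 -0.    ]
 [-0.      0.     -1.    ]] [ 0.2314 -0.6341  0.2073] 1.9 0.08521233664010931
```

Emit:
{"name": "carry_out", "arguments": {"targets": "0 0 0 0.04 -0.0345 0 0.05; 0 0 0 0.0405 -0.0347 0 0.05; 0 0 0 0.0405 -0.0347 0 0.05; 0 0 0 0.0405 -0.0347 0 0.05; 0 0 0 0.0405 -0.0347 0 0.05; 0 0 0 0.0405 -0.0347 0 0.05; 0 0 0 0.0405 -0.0347 0 0.05; 0 0 0 0.0405 -0.0347 0 0.05; 0 0 0 0.0405 -0.0347 0 0.05; 0 0 0 0.0405 -0.0347 0 0.05; 0 0 10.2 0 0 0 0.05; 0 0 10.2 0 0 0 0.05"}}

```text
time_s: 3.4
position: [0.4929, -0.1687, 0.2075]
eef_rot: [[1.0, -0.01, 0.0], [-0.01, -1.0, -0.0], [0.0, 0.0, -1.0]]
ft_force: [-0.0, 0.0, 0.3]
gripper_width: 0.05
gripper_force: 0.0
```

Emit:
{"name": "carry_out", "arguments": {"targets": "0 0 10.1 0 0 0 0.05; 0 0 10.1 0 0 0 0.05; 0 0 0 0 0 0.04 0.05; 0 0 0 0 0 0 0.05"}}

```text
time_s: 3.9
position: [0.4903, -0.1684, 0.1642]
eef_rot: [[0.936, -0.351, -0.006], [-0.351, -0.936, 0.004], [-0.007, -0.001, -1.0]]
ft_force: [0.1, 0.5, 0.5]
gripper_width: 0.0501
gripper_force: 0.0
```

```bash
cat >> h.py <<'E'
def delta(X,yaw):
    "shift in tool axes to world X, and turn about tool z to put tool y at yaw (mod 180)"
    s=arm.sense(); R=np.array(s['eef_rot']); y=np.degrees(np.arctan2(R[1,1],R[0,1]))
    print('t',round(s['time_s'],2),'pos',np.round(s['position'],4),'w',round(s['gripper_width'],4),'f',np.round(s['ft_force'],1),'q',np.round(s['joints'],0))
    print('shift',np.round(R.T@(np.array(X)-s['position']),4),'turn',round(-((yaw-y+90)%180-90),2),'tilt',R[:,2].round(4))
E
python3 - <<'E'
from h import *
delta([.493,-.1685,.035],69.5)
p=arm.capture('scene'); save(p,'s1.png')
E
```

```text
t 3.9 pos [ 0.4903 -0.1684  0.1642] w 0.0501 f [0.1 0.5 0.5] q [-30.  -1. 114.  -0.  67.  80.]
shift [ 0.0035 -0.0007  0.1292] turn -0.06 tilt [-0.0062  0.0036 -1.    ]
```

Emit:
{"name": "carry_out", "arguments": {"targets": "0 0 0 0.001 0 0.04 0.05; 0 0 0 0 0 0.04 0.05; 0 0 0 0 0 0.02 0.05; 0 0 0 0 0 0 0.05; 0 0 0 0 0 0 0.05"}}

```text
time_s: 4.58
position: [0.4949, -0.1709, 0.0695]
eef_rot: [[0.936, -0.351, 0.003], [-0.351, -0.936, -0.002], [0.004, 0.001, -1.0]]
ft_force: [0.2, -0.3, 0.7]
gripper_width: 0.0499
gripper_force: 0.0
```

```bash
python3 - <<'E'
from h import *
delta([.493,-.1685,.036],69.5)
p=arm.capture('scene'); u,v=pix(p,[.493,-.1685,.06]).astype(int); im=p['image'][v-60:v+50,u-75:u+75]
cv2.imwrite('pics/s2.png',cv2.resize(im,None,fx=5,fy=5,interpolation=cv2.INTER_CUBIC)[:,:,::-1])
E
```

```text
t 4.58 pos [ 0.4949 -0.1709  0.0695] w 0.0499 f [ 0.2 -0.3  0.7] q [-30.   6. 118.  -0.  56.  80.]
shift [-0.0028 -0.0016  0.0335] turn -0.06 tilt [ 0.0031 -0.0018 -1.    ]
```

View pics/s2.png

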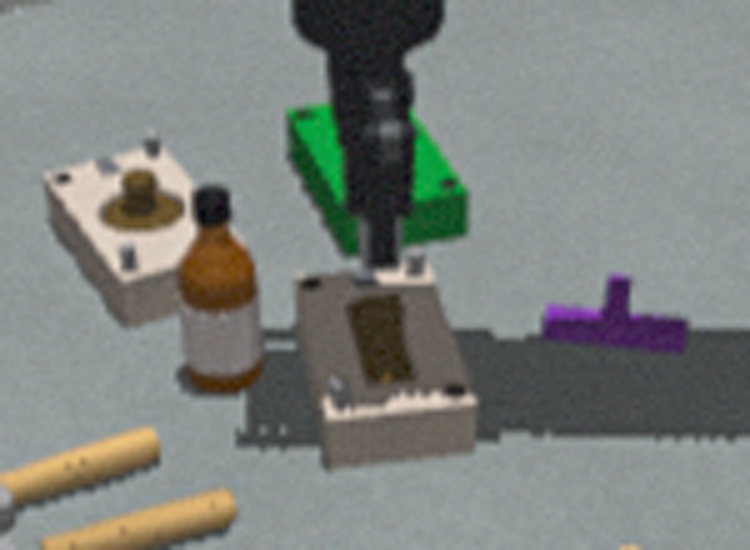

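```bash
python3 - <<'E'
from h import *
np.set_printoptions(precision=4,suppress=True)
s=arm.sense(); R=np.array(s['eef_rot']); pos=np.array(s['position'])
for c in ['scene','top']:
    p=arm.capture(c); P=cloud(p)
    for o in (-.025,.025): print(c,pix(p,pos+R[:,1]*o),end=' ')
    print(pix(p,[.493,-.1685,.06]))
    m=(np.abs(P[:,0]-.493)<.05)&(np.abs(P[:,1]+.1685)<.07)&(P[:,2]>.045); Q=P[m]
    T=(Q-pos)@R
    for lo in np.arange(.045,.14,.01):
        k=(Q[:,2]>lo)&(Q[:,2]<=lo+.01)
        if k.sum()>3: print(round(lo,3),k.sum(),'toolxy min',T[k].min(0)[:2],'max',T[k].max(0)[:2])
E
```

```text
scene [312. 167.] scene [309. 157.] [311. 165.]
0.045 41 toolxy min [-0.0347 -0.0643] max [0.0283 0.0612]
0.055 29 toolxy min [-0.0141 -0.0125] max [0.0083 0.0041]
0.095 23 toolxy min [-0.0088 -0.0377] max [0.0113 0.0326]
0.105 34 toolxy min [-0.0087 -0.0396] max [0.0118 0.03  ]
0.115 38 toolxy min [-0.0087 -0.0402] max [0.0116 0.0291]
0.125 25 toolxy min [-0.009  -0.0414] max [0.0114 0.0278]
0.135 9 toolxy min [-0.0072 -0.0551] max [0.0135 0.0381]
top [362. 217.] top [385. 225.] [372. 222.]
```

The close-up shows the open gripper centred over the lug, with the fingertips still well above the fin and the amber bottle clear to the left. I'll lower and close.

Emit:
{"name": "carry_out", "arguments": {"targets": "0 0 0 -0.0028 -0.0018 0.018 0.05; 0 0 0 0 0 0.015 0.05; 0 0 0 0 0 0 0.05; 0 0 0 0 0 0 0.05"}}

```text
time_s: 5.22
position: [0.4914, -0.1673, 0.034]
eef_rot: [[0.936, -0.351, -0.001], [-0.351, -0.936, 0.0], [-0.001, -0.0, -1.0]]
ft_force: [1.1, 0.3, 0.8]
gripper_width: 0.0498
gripper_force: 0.0
```

```bash
python3 - <<'E'
from h import *
delta([.493,-.1685,.036],69.5)
E
```

```text
t 5.22 pos [ 0.4914 -0.1673  0.034 ] w 0.0498 f [1.1 0.3 0.8] q [-30.   9. 119.  -0.  52.  81.]
shift [ 0.0019  0.0005 -0.002 ] turn -0.06 tilt [-5.e-04  3.e-04 -1.e+00]
```

Emit:
{"name": "carry_out", "arguments": {"targets": "0 0 0 0.001 0 -0.0015 0.05; 0 0 0 0 0 0 0.03; 0 0 0 0 0 0 0.02; 0 0 0 0 0 0 0.005; 0 0 0 0 0 0 0.005; 0 0 0 0 0 0 0.005; 0 0 0 0 0 0 0.005"}}

```text
time_s: 6.1
position: [0.4924, -0.1677, 0.0358]
eef_rot: [[0.936, -0.351, -0.0], [-0.351, -0.936, 0.0], [-0.0, -0.0, -1.0]]
ft_force: [0.0, 0.9, -0.1]
gripper_width: 0.0047
gripper_force: 0.0
```

```bash
python3 - <<'E'
from h import *
np.set_printoptions(precision=4,suppress=True)
delta([.493,-.1685,.036],69.5)
s=arm.sense(); R=np.array(s['eef_rot']); pos=np.array(s['position'])
out=[]
for c in ['scene','top']:
    p=arm.capture(c); P=cloud(p); u,v=pix(p,[.493,-.1685,.06]).astype(int); im=p['image'][v-50:v+40,u-40:u+40]
    print(pix(p,pos)-[u-40,v-50])
    out.append(cv2.resize(im,None,fx=5,fy=6,interpolation=cv2.INTER_NEAREST))
    m=(np.abs(P[:,0]-.493)<.05)&(np.abs(P[:,1]+.1685)<.07)&(P[:,2]>.036); Q=P[m]; T=(Q-pos)@R
    for lo in np.arange(.035,.1,.01):
        k=(Q[:,2]>lo)&(Q[:,2]<=lo+.01)
        if k.sum()>3: print(round(lo,3),k.sum(),'toolxy min',T[k].min(0)[:2],'max',T[k].max(0)[:2])
cv2.imwrite('pics/s3.png',np.hstack(out)[:,:,::-1])
E
```

```text
t 6.1 pos [ 0.4924 -0.1677  0.0358] w 0.0047 f [ 0.   0.9 -0.1] q [-30.   9. 119.   0.  52.  81.]
shift [ 0.0009  0.0005 -0.0002] turn -0.06 tilt [-0.  0. -1.]
[41. 57.]
0.035 45 toolxy min [-0.0372 -0.0629] max [0.0346 0.0625]
0.045 37 toolxy min [-0.0303 -0.0627] max [0.0321 0.058 ]
0.055 17 toolxy min [-0.0084 -0.0107] max [0.0119 0.0061]
0.065 25 toolxy min [-0.0081 -0.0185] max [0.0117 0.0082]
0.075 24 toolxy min [-0.0085 -0.0163] max [0.0116 0.0083]
0.085 24 toolxy min [-0.0089 -0.0173] max [0.0115 0.0048]
[38. 52.]
0.035 8 toolxy min [-0.0336 -0.0665] max [ 0.0293 -0.0532]
0.045 4 toolxy min [ 0.0271 -0.0611] max [ 0.0316 -0.059 ]
```

View pics/s3.png

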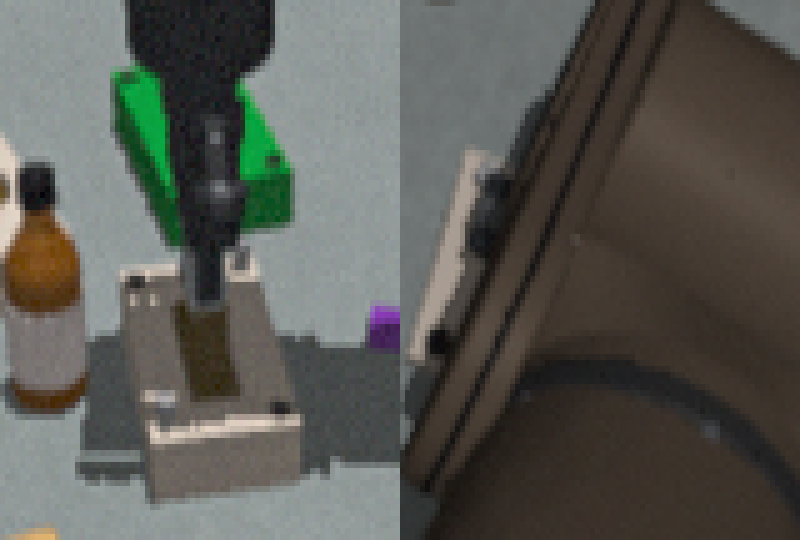

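The fingers have closed just above the fin (tips at about (205,305) in the left crop). The real tips sit about 22 mm higher than the reported TCP. I'll reopen and go lower, watching the force.

Emit:
{"name": "carry_out", "arguments": {"targets": "0 0 0 0 0 -0.003 0.05; 0 0 0 0 0 0 0.05; 0 0 0 0 0 0 0.05; 0 0 0 0.0008 0 0.012 0.05; 0 0 0 0 0 0.009 0.05; 0 0 0 0 0 0 0.05; 0 0 0 0 0 0 0.05; 0 0 0 0 0 0 0.05"}}

```text
time_s: 7.2
position: [0.4934, -0.1681, 0.0181]
eef_rot: [[0.936, -0.351, 0.001], [-0.351, -0.936, -0.0], [0.001, 0.0, -1.0]]
ft_force: [0.2, -0.2, -0.1]
gripper_width: 0.0502
gripper_force: 0.0
```

```bash
python3 - <<'E'
from h import *
np.set_printoptions(precision=4,suppress=True)
delta([.493,-.1685,.016],69.5)
s=arm.sense(); R=np.array(s['eef_rot']); pos=np.array(s['position'])
p=arm.capture('scene'); P=cloud(p)
m=(np.abs(P[:,0]-.493)<.06)&(np.abs(P[:,1]+.1685)<.07)&(P[:,2]>.036); Q=P[m]; T=(Q-pos)@R
k=(np.abs(T[:,0])<.02)&(np.abs(T[:,1])<.045)
for lo in np.arange(.035,.1,.005):
    b=k&(Q[:,2]>lo)&(Q[:,2]<=lo+.005)
    if b.sum(): print(round(lo,3),b.sum(),'y',np.sort(T[b][:,1])[::3],'x',T[b][:,0].min(),T[b][:,0].max())
E
```

```text
t 7.2 pos [ 0.4934 -0.1681  0.0181] w 0.0502 f [ 0.2 -0.2 -0.1] q [-30.  11. 119.   0.  50.  81.]
shift [-0.0003  0.0005  0.0021] turn -0.06 tilt [ 0.0006 -0.0003 -1.    ]
0.035 1 y [-0.0071] x 0.010374819789913186 0.010374819789913186
0.04 4 y [-0.0059  0.005 ] x 0.010007920132250872 0.011276793348684592
0.045 12 y [-0.0334 -0.0322 -0.0316  0.0263] x -0.00783574603803724 0.011550967968634002
0.05 16 y [-0.0364 -0.0359 -0.0321 -0.03    0.004   0.0259] x -0.007828604590053615 0.011415375118690464
0.055 17 y [-0.039  -0.0363 -0.0341 -0.03    0.0012  0.0246] x -0.007909440903664196 0.011476637106386932
0.06 17 y [-0.0395 -0.0382 -0.0356 -0.032   0.0232  0.0267] x -0.008175761631349825 0.011038037700238616
0.065 11 y [-0.0409 -0.0377 -0.0335 -0.0291] x -0.008007212569114557 0.010744451192062604
0.07 18 y [-0.0407 -0.0378 -0.0374 -0.0325 -0.0312  0.0246] x -0.008038691236454659 0.010873050678805755
0.075 9 y [-0.0395 -0.0382 -0.0372] x -0.004386782365389041 0.01081475710125521
0.08 2 y [0.0277] x 0.001139041169862531 0.003993650653252726
0.085 3 y [0.028] x 0.0038602867260753206 0.013617919493487209
0.09 5 y [-0.0361 -0.027 ] x 0.012254863807536844 0.01369936837639764
0.095 9 y [-0.0442 -0.0398 -0.0283] x -0.003917123972247529 0.012336975916540574
```

Emit:
{"name": "carry_out", "arguments": {"targets": "0 0 0 0 0 0.0035 0.05; 0 0 0 0 0 0 0.03; 0 0 0 0 0 0 0.02; 0 0 0 0 0 0 0.004; 0 0 0 0 0 0 0.004; 0 0 0 0 0 0 0.004; 0 0 0 0 0 0 0.004"}}

```text
time_s: 8.12
position: [0.4934, -0.1682, 0.0146]
eef_rot: [[0.936, -0.351, 0.0], [-0.351, -0.936, -0.0], [0.001, 0.0, -1.0]]
ft_force: [-0.0, -1.0, 2.3]
gripper_width: 0.0125
gripper_force: 61.4
```

Emit:
{"name": "carry_out", "arguments": {"targets": "0 0 0 0 0 -0.005 0.004; 0 0 0 0 0 -0.015 0.004; 0 0 0 0 0 -0.025 0.004; 0 0 0 0 0 -0.03 0.004; 0 0 0 0 0 -0.03 0.004; 0 0 0 0 0 -0.015 0.004; 0 0 0 0 0 0 0.004"}}

```text
time_s: 9.0
position: [0.4938, -0.1683, 0.1357]
eef_rot: [[0.936, -0.351, 0.002], [-0.351, -0.936, -0.001], [0.003, 0.0, -1.0]]
ft_force: [-0.7, -0.2, -3.4]
gripper_width: 0.0129
gripper_force: 60.9
```

```bash
python3 - <<'E'
from h import *
np.set_printoptions(precision=4,suppress=True)
delta([.504,.126,.135],114.6)
p=arm.capture('scene'); save(p,'s4.png')
s=arm.sense(); R=np.array(s['eef_rot']); pos=np.array(s['position'])
P=cloud(p); T=(P-pos)@R
k=(np.abs(T[:,0])<.02)&(np.abs(T[:,1])<.06)&(P[:,2]>.08)&(P[:,2]<.17)
for lo in np.arange(.1,.17,.005):
    b=k&(P[:,2]>lo)&(P[:,2]<=lo+.005)
    if b.sum(): print(round(lo,3),b.sum(),'y',T[b][:,1].min(),T[b][:,1].max(),'x',T[b][:,0].min(),T[b][:,0].max())
E
```

```text
t 9.0 pos [ 0.4938 -0.1683  0.1357] w 0.0129 f [-0.7 -0.2 -3.4] q [-30.   1. 115.   0.  63.  81.]
shift [-0.0938 -0.2792  0.0003] turn -45.15 tilt [ 0.0024 -0.0014 -1.    ]
0.14 5 y -0.041615598371785655 -0.04001508916698655 x -0.009282537437301184 0.00861533659825225
0.145 22 y -0.044654644844394666 0.03078475238200838 x -0.011389652548592519 0.013829780496303096
0.15 101 y -0.04325994585965554 0.03986214475620218 x -0.011409659780400056 0.013874201313596922
0.155 10 y -0.012955983117860557 -0.0008118907429828605 x -0.010338083558429552 0.01250170269583315
0.16 13 y -0.014954926165569062 -0.0025587207980692773 x -0.008801998840412443 0.012662450233801567
0.165 12 y -0.02096014276168303 -0.0020396252320885547 x -0.009358794470756708 0.012442369049841345
```

View pics/s4.png

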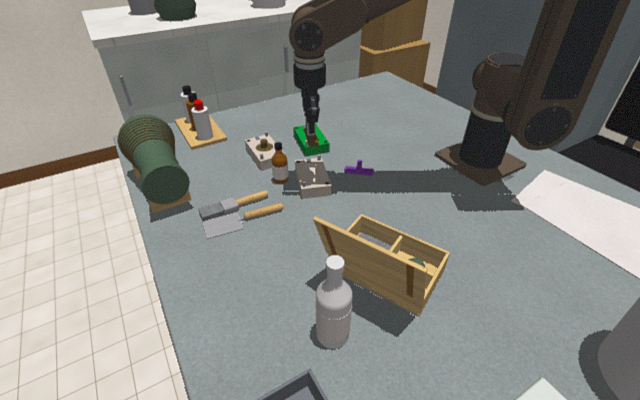

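The lug hangs level in the gripper at about (312,140), clear of the mould, and nothing else has been disturbed. I'll carry it to the case.

Emit:
{"name": "carry_out", "arguments": {"targets": "0 0 0 -0.008 -0.025 0 0.004; 0 0 0 -0.0155 -0.0465 0 0.004; 0 0 0 -0.0155 -0.0465 0 0.004; 0 0 0 -0.0155 -0.0465 0 0.004; 0 0 0 -0.0155 -0.0465 0 0.004; 0 0 0 -0.0155 -0.0465 0 0.004; 0 0 0 -0.0075 -0.0225 0 0.004; 0 0 -9 0 0 0 0.004; 0 0 -9 0 0 0 0.004; 0 0 -9 0 0 0 0.004; 0 0 -9 0 0 0 0.004; 0 0 -9.1 0 0 0 0.004"}}

```text
time_s: 10.55
position: [0.503, 0.1268, 0.1321]
eef_rot: [[0.907, 0.42, -0.004], [0.42, -0.907, -0.0], [-0.004, -0.002, -1.0]]
ft_force: [-0.4, -0.9, -1.6]
gripper_width: 0.0125
gripper_force: 61.0
```

Emit:
{"name": "carry_out", "arguments": {"targets": "0 0 0 0 0 0.02 0.004; 0 0 0 0 0 0.015 0.004; 0 0 0 0 0 0 0.004; 0 0 0 0 0 0 0.004; 0 0 0 0 0 0 0.004"}}

```text
time_s: 11.18
position: [0.505, 0.1269, 0.1001]
eef_rot: [[0.91, 0.415, 0.001], [0.415, -0.91, 0.0], [0.001, 0.001, -1.0]]
ft_force: [-0.4, 0.0, -1.9]
gripper_width: 0.0124
gripper_force: 60.9
```

```bash
python3 - <<'E'
from h import *
np.set_printoptions(precision=4,suppress=True)
delta([.504,.126,.0016],114.6)
p=arm.capture('top'); a=p['image'][150:300,110:310]; q=arm.capture('scene'); b=q['image'][190:340,290:490]
cv2.imwrite('pics/p5.png',np.hstack([cv2.resize(i,None,fx=2,fy=3,interpolation=cv2.INTER_CUBIC) for i in (a,b)])[:,:,::-1])
s=arm.sense(); R=np.array(s['eef_rot']); pos=np.array(s['position'])
for pp in (p,q):
    P=cloud(pp); T=(P-pos)@R
    k=(np.abs(T[:,0])<.025)&(np.abs(T[:,1])<.06)&(P[:,2]>pos[2]+.003)&(P[:,2]<pos[2]+.022)
    Q=T[k]; print(k.sum(), Q.min(0) if k.any() else '',Q.max(0) if k.any() else '')
    k=(np.hypot(P[:,0]-.512,P[:,1]-.1855)<.135)&(P[:,2]>.051)&(P[:,2]<.06); Q=P[k]; print('rim',[np.round(a,1) for a in cv2.minAreaRect((Q[:,:2]*1000).astype(np.float32))])
    # case-frame extents of rim sides
    c=np.array([.512,.1855]); X=np.array([.909,.417]); Y=np.array([-.417,.909]); x=(Q[:,:2]-c)@X; y=(Q[:,:2]-c)@Y
    print('xmin %.4f xmax %.4f ymin %.4f ymax %.4f'%(np.percentile(x,1),x.max(),np.percentile(y,1),np.percentile(y,99)))
E
```

```text
t 11.18 pos [0.505  0.1269 0.1001] w 0.0124 f [-0.4  0.  -1.9] q [  3.   4. 117.  -0.  59.  68.]
shift [-0.0014  0.0003  0.0985] turn -0.06 tilt [ 0.0015  0.0001 -1.    ]
140 [-0.0134 -0.0029 -0.0203] [ 0.0045  0.0424 -0.01  ]
rim [array([515.2, 186.4]), array([143.9, 209.6]), np.float64(24.7)]
xmin -0.0685 xmax 0.0753 ymin -0.1050 ymax 0.1026
364 [-0.0128 -0.042  -0.0218] [ 0.0138  0.0417 -0.0074]
rim [array([515.7, 187.3]), array([149.6, 210.5]), np.float64(24.4)]
xmin -0.0695 xmax 0.0793 ymin -0.1041 ymax 0.1051
```

View pics/p5.png

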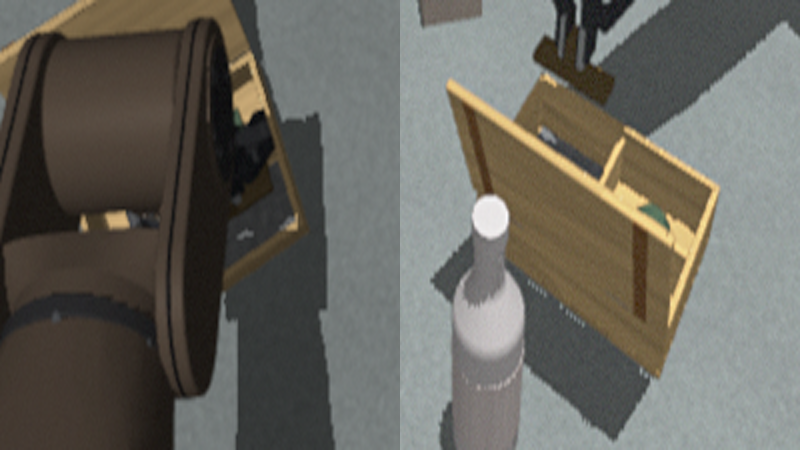

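The lug hangs level over the near-right compartment, the lid is still open, and the case estimate agrees in both views. I'll lower it in.

Emit:
{"name": "carry_out", "arguments": {"targets": "0 0 0 -0.002 0.0008 0.02 0.004; 0 0 0 0 0 0.025 0.004; 0 0 0 0 0 0.02 0.004; 0 0 0 0 0 0.013 0.004; 0 0 0 0 0 0.006 0.004; 0 0 0 0 0 0.004 0.004; 0 0 0 0 0 0 0.004; 0 0 0 0 0 0 0.004"}}

```text
time_s: 12.28
position: [0.5035, 0.1253, 0.012]
eef_rot: [[0.91, 0.415, 0.001], [0.415, -0.91, 0.0], [0.001, 0.0, -1.0]]
ft_force: [-0.2, -0.1, -2.1]
gripper_width: 0.0129
gripper_force: 61.0
```

```bash
python3 - <<'E'
from h import *
delta([.5033,.1253,.0016],114.6)
p=arm.capture('scene'); print([(world(p,r['centre']).round(4).tolist(),round(r['confidence'],2)) for r in arm.tip_of(p,'lug')])
E
```

```text
t 12.28 pos [0.5035 0.1253 0.012 ] w 0.0129 f [-0.2 -0.1 -2.1] q [  3.  11. 119.   0.  49.  68.]
shift [-0.0002 -0.0001  0.0104] turn -0.06 tilt [ 1.2e-03  1.0e-04 -1.0e+00]
[([0.5027, 0.1232, 0.0193], 0.46), ([0.3464, -0.1392, 0.0014], 0.45)]
```

Emit:
{"name": "carry_out", "arguments": {"targets": "0 0 0 0 0 0.004 0.004; 0 0 0 0 0 0.003 0.004; 0 0 0 0 0 0.002 0.004; 0 0 0 0 0 0 0.004; 0 0 0 0 0 0 0.004"}}

```text
time_s: 13.0
position: [0.503, 0.1253, 0.0024]
eef_rot: [[0.91, 0.415, 0.0], [0.415, -0.91, 0.0], [0.0, 0.0, -1.0]]
ft_force: [0.8, -0.9, -2.3]
gripper_width: 0.0125
gripper_force: 61.0
```

Emit:
{"name": "carry_out", "arguments": {"targets": "0 0 0 0 0 0.001 0.004; 0 0 0 0 0 0 0.004; 0 0 0 0 0 0 0.004"}}

```text
time_s: 13.38
position: [0.5032, 0.1253, 0.0016]
eef_rot: [[0.91, 0.415, 0.001], [0.415, -0.91, 0.0], [0.001, 0.0, -1.0]]
ft_force: [-0.9, 0.1, -0.4]
gripper_width: 0.0129
gripper_force: 61.2
```

Contact: the load dropped from 2.2 N to 0.4 N. I'll release, then rise.

Emit:
{"name": "carry_out", "arguments": {"targets": "0 0 0 0 0 0 0.02; 0 0 0 0 0 0 0.035; 0 0 0 0 0 0 0.035; 0 0 0 0 0 0 0.035; 0 0 0 0 0 -0.01 0.035; 0 0 0 0 0 -0.03 0.035; 0 0 0 0 0 -0.05 0.035; 0 0 0 0 0 -0.06 0.035; 0 0 0 0 0 -0.06 0.02; 0 0 0 0 0 -0.04 0; 0 0 0 0 0 0 0; 0 0 0 0 0 0 0"}}

```text
time_s: 14.88
position: [0.5023, 0.1252, 0.2508]
eef_rot: [[0.91, 0.415, -0.001], [0.415, -0.91, -0.0], [-0.001, -0.0, -1.0]]
ft_force: [-0.2, -0.3, -0.2]
gripper_width: -0.0002
gripper_force: 0.0
```

```bash
python3 - <<'E'
from h import *
np.set_printoptions(precision=4,suppress=True)
delta([.5033,.1253,.25],114.6)
for c in ('scene','top'):
    p=arm.capture(c); print(c,[(world(p,r['centre']).round(4).tolist(),round(r['confidence'],2)) for r in arm.tip_of(p,'lug')+arm.tip_of(p,'lid_edge')])
    P=cloud(p); k=(np.hypot(P[:,0]-.5033,P[:,1]-.1253)<.035)&(P[:,2]>.012)&(P[:,2]<.055); Q=P[k]; print(k.sum(),'fin', Q[Q[:,2]>.035].mean(0), 'max z',Q[:,2].max(), 'bar',np.histogram(Q[:,2],bins=np.arange(.012,.056,.004)))
q=arm.capture('scene'); b=q['image'][190:340,290:490]; cv2.imwrite('pics/p6.png',cv2.resize(b,None,fx=4,fy=4,interpolation=cv2.INTER_CUBIC)[:,:,::-1])
E
```

```text
t 14.88 pos [0.5023 0.1252 0.2508] w -0.0002 f [-0.2 -0.3 -0.2] q [  3.  -6. 109.  -0.  76.  68.]
shift [0.0009 0.0004 0.0008] turn -0.06 tilt [-0.0009 -0.0001 -1.    ]
scene [([0.4991, 0.127, 0.0081], 0.64), ([0.3457, -0.1387, 0.0011], 0.55), ([0.626, 0.2395, 0.1815], 0.66)]
343 fin [0.4879 0.1189 0.0444] max z 0.054795706037995155 bar (array([10, 74, 21, 19, 23, 29, 31, 40, 57, 17]), array([0.012, 0.016, 0.02 , 0.024, 0.028, 0.032, 0.036, 0.04 , 0.044,
       0.048, 0.052]))
top [([0.505, 0.1241, 0.0095], 0.83), ([0.3528, -0.1352, -0.0025], 0.66), ([0.5552, -0.3653, 0.0178], 0.37)]
481 fin [0.5095 0.127  0.0451] max z 0.05497873594412604 bar (array([ 30, 224,  63,   9,  14,  10,  10,  38,  60,  13]), array([0.012, 0.016, 0.02 , 0.024, 0.028, 0.032, 0.036, 0.04 , 0.044,
       0.048, 0.052]))
```

View pics/p6.png

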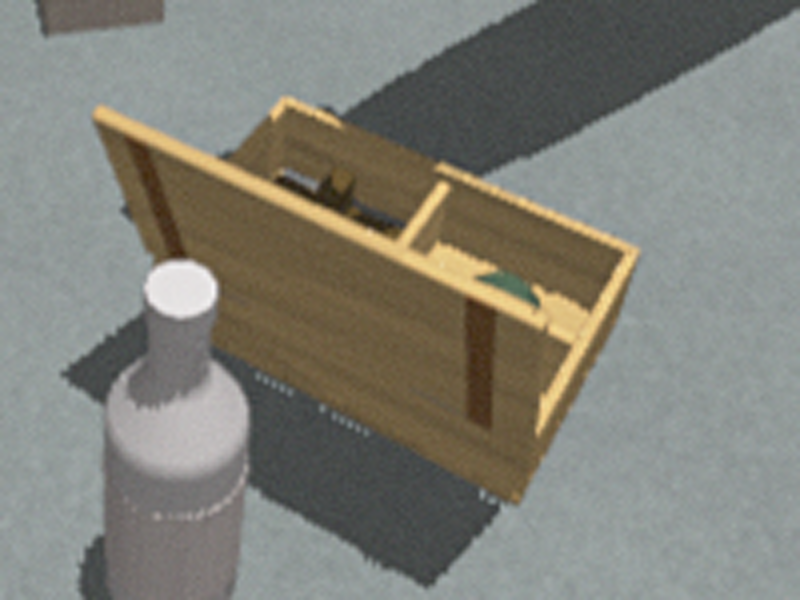

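The lug lies flat on the pad with its fin up at (340,180) in the crop. The lid is still open, and the bottle stands behind the lid's left half. Next I'll move the closed fingers behind the lid on its right half.

Emit:
{"name": "carry_out", "arguments": {"targets": "0 0 0 0.034 -0.022 0 0; 0 0 0 0.04 -0.026 0 0; 0 0 0 0.04 -0.026 0 0; 0 0 0 0.04 -0.026 0 0; 0 0 0 0.031 -0.021 0 0; 0 0 0 0 0 0 0; 0 0 0 0 0 0 0; 0 0 0 0 0 0.03 0; 0 0 0 0 0 0.03 0; 0 0 0 0 0 0 0; 0 0 0 0 0 0 0; 0 0 0 0 0 0 0"}}

```text
time_s: 16.73
position: [0.6219, 0.3122, 0.1939]
eef_rot: [[0.91, 0.415, 0.004], [0.415, -0.91, 0.001], [0.004, 0.0, -1.0]]
ft_force: [0.4, -0.6, -0.1]
gripper_width: -0.0
gripper_force: 0.0
```

```bash
cat >> h.py <<'E'
C0=np.array([.512,.1855]); CX=np.array([.909,.417]); CY=np.array([-.417,.909])
def lid(p):
    P=cloud(p); d=P[:,:2]-C0; x=d@CX; y=d@CY
    k=(np.abs(y)<.1)&(x>-.1)&(x<.14)&(P[:,2]>.06)&(P[:,2]<.2); return x[k],y[k],P[k,2]
def where():
    s=arm.sense(); R=np.array(s['eef_rot']); d=np.array(s['position'][:2])-C0
    print('t',round(s['time_s'],2),'case xy',round(d@CX,4),round(d@CY,4),'z',round(s['position'][2],4),'f',np.round(s['ft_force'],1),'tilt',R[:,2].round(3),'q',np.round(s['joints']))
E
python3 - <<'E'
from h import *
np.set_printoptions(precision=4,suppress=True)
where()
p=arm.capture('scene'); P=cloud(p); b=p['image'][150:300,250:450]; cv2.imwrite('pics/p7.png',cv2.resize(b,None,fx=4,fy=4,interpolation=cv2.INTER_CUBIC)[:,:,::-1])
d=P[:,:2]-C0; x=d@CX; y=d@CY
k=(np.abs(y-.07)<.03)&(np.abs(x-.15)<.04)&(P[:,2]>.19)&(P[:,2]<.3)
for lo in np.arange(.19,.28,.01):
    b=k&(P[:,2]>lo)&(P[:,2]<=lo+.01)
    if b.sum(): print(round(lo,2),b.sum(),'x',x[b].min(),x[b].max(),'y',y[b].min(),y[b].max())
E
```

```text
t 16.73 case xy 0.1528 0.0694 z 0.1939 f [ 0.4 -0.6 -0.1] tilt [ 0.004  0.001 -1.   ] q [18. 19. 88. -0. 72. 84.]
0.21 4 x 0.1594354456240866 0.16272665768874434 y 0.06516530736416627 0.07596925822270971
0.22 70 x 0.14797612214721728 0.16420849203833296 y 0.05601208024388059 0.08284387507097955
0.23 106 x 0.1451100354437867 0.16487730068184145 y 0.05563659300095677 0.0831365272319433
0.24 116 x 0.1463211071926523 0.16457518685773356 y 0.05555682103372244 0.08303499327449439
0.25 82 x 0.14985394165604976 0.16557022599370097 y 0.05152296163188733 0.08868053917551055
0.26 235 x 0.14071779586314312 0.16701758188533103 y 0.04054152630615071 0.09973797171272644
0.27 320 x 0.14031857013785468 0.16718272116207206 y 0.040193890578188465 0.09978443669936275
0.28 133 x 0.14070953628843 0.17074611286016617 y 0.04008980896717556 0.09995366781829541
```

View pics/p7.png

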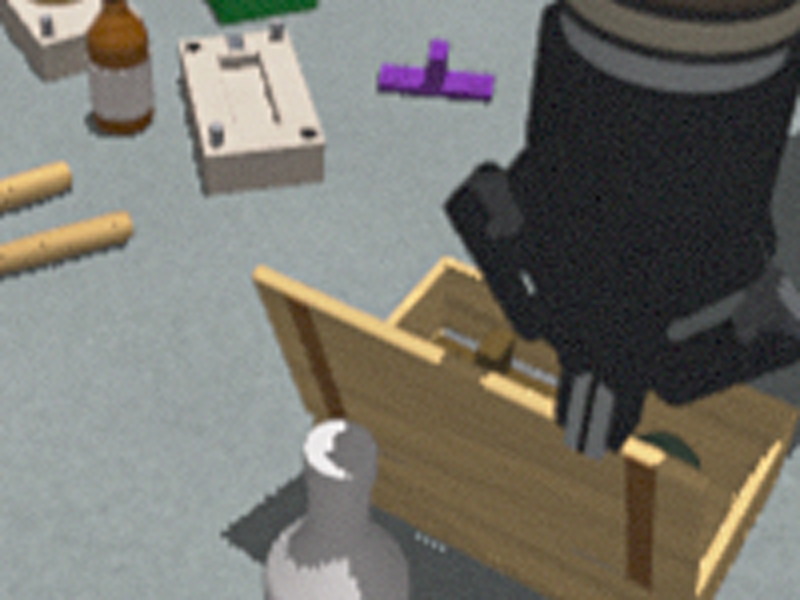

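The closed fingers (tips at about (590,450) in the crop) are behind the lid and above its free edge, well right of the bottle. I'll lower them, then push the edge to upright.

Emit:
{"name": "carry_out", "arguments": {"targets": "0 0 0 0 0 0.025 0; 0 0 0 0 0 0.025 0; 0 0 0 0 0 0 0; 0 0 0 -0.01 0 0 0; 0 0 0 -0.01 0 -0.001 0; 0 0 0 -0.01 0 -0.001 0; 0 0 0 -0.01 0 -0.001 0; 0 0 0 -0.01 0 -0.001 0; 0 0 0 -0.01 0 -0.002 0; 0 0 0 -0.005 0 0 0; 0 0 0 0 0 0 0"}}

```text
time_s: 18.15
position: [0.5606, 0.2848, 0.1466]
eef_rot: [[0.91, 0.415, -0.003], [0.415, -0.91, -0.001], [-0.003, -0.0, -1.0]]
ft_force: [0.0, -0.4, 0.2]
gripper_width: -0.0
gripper_force: 0.1
```

```bash
python3 - <<'E'
from h import *
np.set_printoptions(precision=4,suppress=True)
where()
p=arm.capture('scene'); x,y,z=lid(p); k=(y<.02)&(y>-.09)&(z>.09)&(z<.18)
print(k.sum(),np.polyfit(z[k],x[k],1),[ (round(world(p,r['centre'])[2],3),((world(p,r['centre'])[:2]-C0)@CX).round(3)) for r in arm.tip_of(p,'lid_edge')])
E
```

```text
t 18.15 case xy 0.0856 0.07 z 0.1466 f [ 0.  -0.4  0.2] tilt [-0.003 -0.001 -1.   ] q [ 18.  14. 100.  -0.  66.  83.]
1911 [-0.0183  0.0776] [(np.float64(0.195), np.float64(0.077))]
```

Emit:
{"name": "carry_out", "arguments": {"targets": "0 0 0 -0.0145 0 0 0; 0 0 0 -0.0145 0 0 0; 0 0 0 -0.0143 0 0.004 0; 0 0 0 -0.0142 0 0.0055 0; 0 0 0 -0.013 0 0.0075 0; 0 0 0 -0.012 0 0.009 0; 0 0 0 0 0 0 0; 0 0 0 0 0 0 0"}}

```text
time_s: 19.25
position: [0.4864, 0.2508, 0.121]
eef_rot: [[0.91, 0.415, -0.001], [0.415, -0.91, -0.0], [-0.001, -0.0, -1.0]]
ft_force: [0.0, -0.0, 0.1]
gripper_width: -0.0001
gripper_force: 0.0
```

```bash
python3 - <<'E'
from h import *
np.set_printoptions(precision=4,suppress=True)
where()
p=arm.capture('scene')
for r in arm.tip_of(p,'lid_edge')[:2]:
    w=world(p,r['centre']); print(w,(w[:2]-C0)@CX,round(r['confidence'],2))
x,y,z=lid(p); k=(y<.02)&(y>-.09)&(z>.075)
c=np.polyfit(x[k],z[k],1); print(k.sum(),c,np.degrees(np.arctan(-c[0])))
E
```

```text
t 19.25 case xy 0.004 0.07 z 0.121 f [ 0.  -0.   0.1] tilt [-0.001 -0.    -1.   ] q [ 17.   5. 113.  -0.  62.  82.]
[0.4929 0.1801 0.1599] -0.019613645417706153 0.81
3268 [-0.9952  0.1359] 44.862908983312266
```

Emit:
{"name": "carry_out", "arguments": {"targets": "0 0 0 -0.0108 0 0.0105 0; 0 0 0 -0.0095 0 0.012 0; 0 0 0 -0.0078 0 0.013 0; 0 0 0 -0.0057 0 0.014 0; 0 0 0 -0.002 0 0.006 0; 0 0 0 -0.0015 0 0.006 0; 0 0 0 -0.001 0 0.006 0; 0 0 0 0 0 0.004 0; 0 0 0 0 0 0.003 0; 0 0 0 0 0 0 0; 0 0 0 0 0 0 0"}}

```text
time_s: 20.72
position: [0.4521, 0.2351, 0.0469]
eef_rot: [[0.91, 0.415, 0.0], [0.415, -0.91, 0.0], [0.001, 0.0, -1.0]]
ft_force: [-0.3, 0.2, 0.6]
gripper_width: 0.0
gripper_force: 0.0
```

```bash
cat > chk.py <<'E'
from h import *
np.set_printoptions(precision=4,suppress=True)
where()
p=arm.capture('scene')
P=cloud(p); d=P[:,:2]-C0; x=d@CX; y=d@CY
k=(np.abs(y)<.09)&(y<.03)&(x>-.062)&(x<.06)&(P[:,2]>.05)&(P[:,2]<.09)
c=np.polyfit(x[k],P[k,2],1); print(k.sum(),c,'angle',-c[0],'z at edge',np.polyval(c,-.069))
E
python3 chk.py
```

```text
t 20.73 case xy -0.0337 0.07 z 0.0469 f [-0.3  0.2  0.6] tilt [ 0.  0. -1.] q [ 16.   7. 120.   0.  53.  82.]
2571 [-0.0542  0.0677] angle 0.05424487081280569 z at edge 0.07147021407822605
```

Emit:
{"name": "carry_out", "arguments": {"targets": "0 0 0 0 0 0.002 0; 0 0 0 0 0 0.002 0; 0 0 0 0 0 0.0015 0; 0 0 0 0 0 0 0; 0 0 0 0 0 0 0"}}

```text
time_s: 21.4
position: [0.4519, 0.235, 0.0412]
eef_rot: [[0.91, 0.415, -0.0], [0.415, -0.91, 0.0], [-0.0, -0.0, -1.0]]
ft_force: [-0.4, 1.2, -0.5]
gripper_width: -0.0001
gripper_force: 0.0
```

```bash
python3 chk.py
```

```text
t 21.4 case xy -0.034 0.0701 z 0.0412 f [-0.4  1.2 -0.5] tilt [-0.  0. -1.] q [ 16.   7. 120.   0.  52.  82.]
2450 [-0.0047  0.0644] angle 0.00469390044643072 z at edge 0.06475097896686649
```

Emit:
{"name": "carry_out", "arguments": {"targets": "0 0 0 0 0 0.001 0; 0 0 0 0 0 0.0005 0; 0 0 0 0 0 0 0; 0 0 0 0 0 0 0"}}

```text
time_s: 21.95
position: [0.452, 0.2351, 0.0405]
eef_rot: [[0.91, 0.415, -0.0], [0.415, -0.91, -0.0], [-0.0, -0.0, -1.0]]
ft_force: [-1.7, -0.6, 5.8]
gripper_width: 0.0
gripper_force: 2.6
```

```bash
python3 chk.py
```

```text
t 21.95 case xy -0.0339 0.0701 z 0.0405 f [-1.7 -0.6  5.8] tilt [-0. -0. -1.] q [ 16.   8. 120.  -0.  52.  82.]
2455 [-0.0006  0.0641] angle 0.0005756752048277649 z at edge 0.06417937494217155
```

Force has built up to 5.8 N and the lid angle reads about 0, so the lid is shut. I'll back off and check.

Emit:
{"name": "carry_out", "arguments": {"targets": "0 0 0 0 0 -0.005 0; 0 0 0 0 0 -0.02 0; 0 0 0 0 0 -0.05 0; 0 0 0 0 0 -0.06 0; 0 0 0 0 0 -0.04 0; 0 0 0 0 0 0 0; 0 0 0 0 0 0 0; 0 0 0 0 0 0 0; 0 0 0 0 0 0 0"}}

```text
time_s: 23.12
position: [0.4511, 0.2348, 0.2131]
eef_rot: [[0.91, 0.415, -0.003], [0.415, -0.91, -0.001], [-0.003, -0.0, -1.0]]
ft_force: [0.8, -0.2, 0.7]
gripper_width: -0.0002
gripper_force: 0.0
```

```bash
python3 chk.py; python3 -c "
from h import *
p=arm.capture('scene'); save(p,'end.png')"
```

```text
t 23.12 case xy -0.0348 0.0702 z 0.2131 f [ 0.8 -0.2  0.7] tilt [-0.003 -0.001 -1.   ] q [ 16.  -5. 113.   0.  72.  82.]
2445 [-0.0014  0.0641] angle 0.0014128930890309967 z at edge 0.06421035089274796
```

View pics/end.png

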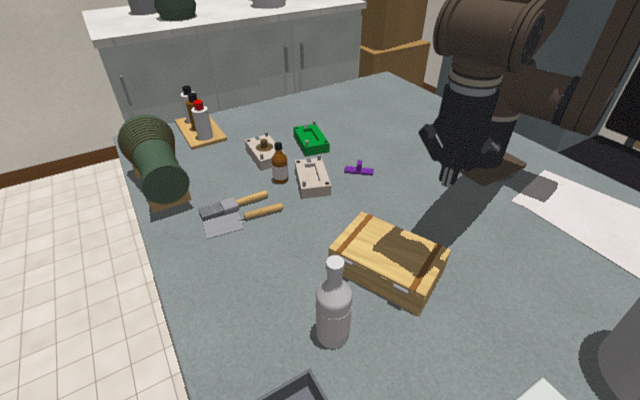

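The case is fully shut at (390,258), the bystanders stand where they were, and the gripper is clear of everything at (450,170).

```bash
python3 -c "
from plant import arm
print(arm.sign_off())"
```

```text
the job is handed in; nothing more can be done
None
```

The lug is on the pad, flat and fin up, the lid is shut (measured about 0.001 rad), the other items look undisturbed in the final picture, and the job was handed in after about 23 s with no verdict shown.

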